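# Scrap an old lamp crossbar down the chute

### The arm

A 6-joint arm with a two-finger parallel gripper is mounted at the origin on the work surface. World frame = base frame: x ahead of the robot, y to its left, z up, the work surface at z = 0. Lengths are in m, angles in rad, forces in N, time in s.
With the tool pointing down it reaches from about 0.325 to 0.85 m from the base axis. Payload 4.4 kg.
Tool frame: the origin (TCP) lies on the mounting face of the last link; the fingertips stand 199 mm ahead of it and the grasp point (between the pads) lies 180 mm ahead of it; z points along the fingers, y is the line along which they close (so a half turn about z gives the same grasp; the last joint's range is limited). The gripper opens to 94 mm and grips with 3 to 60 N. Pads are 16 mm wide; open, the fingers measure 119 mm over their backs; the gripper's body (75 mm by 177 mm) begins 78 mm behind the grasp point.
Start: joints at [1.099, 0.207, 1.542, -0, 1.393, -0.15], TCP at [0.181, 0.546, 0.405] pointing down, gripper open.
Joint ranges: [-2.73, 2.73], [-0.86, 2.22], [0.23, 2.46], [-1.11, 4.25], [0.08, 2.63], [-2.82, 2.82]. Speed limits (rad/s): [2.79, 2.79, 3.14, 3.14, 3.14, 3.14].

### API

Orientations are given as a unit quaternion [w, x, y, z].
In Python, from workcell import arm, imaging, ticket gives the robot as it stands.
- The arm moves only by the tool apply_moves, never from a script. Its argument "moves" is one flat list of numbers, 4 for each row, row after row: the shift along the tool's x, y, z in cm, then the turn about the tool's z in rad. A call has 1 to 8 rows; each row shifts and turns the commanded pose from where the row before left it, along the tool's axes as they then stand; what a row does not reach is not made up. A row lasts 1/8 s, in which the tool goes at most 62.5 mm and 10.7 degrees, less where a joint would pass 70% of its speed; a pose out of reach is approached as far as the arm can. A call with a gripper value outside its range is refused whole. "jaw" is the opening, from 0 (shut) to 1 (fully open), set as the call begins (left out, the last holds). The fingers move at their own pace and stop on an object; "force" is the grip in N (left out, the last holds). Time passes only in rows, so rows that do not move let the fingers close. It gives the time, the measured TCP pose, the force, the opening and the grip force at its end, in the units of the state.
- arm.sense(): the state, without advancing time (a new reading comes with each control period).
- imaging.read_camera(name): name is "side" or "top" or "wrist"; returns (picture, depth): 480x640x3 uint8, blue, green, red; 480x640 float32, m along the optical axis (not along the pixel's ray), 0 where there is no reading.
- imaging.calibration(name): a dict with "mtx" (3x3 intrinsics, pixels), "R" (3x3) and "t" (3): a world point X has camera coordinates R X + t; the wrist camera has in their place "hand_eye" (4x4, takes a point from camera to tool coordinates, whose origin is the TCP and whose axes are the flange's). Camera axes: x right, y down, z forward; pixel columns grow to the right and rows downward; lengths in m; the calibration is good to about 2 mm. The wrist camera is an equidistant fisheye: a pixel r from the principal point sees the ray r / f radians off the axis. A picture is of the moment at which its call begins: read the wrist's pose just before it. calibration takes no time and is no camera call.
- ticket.job_done(): hands the job in; it is judged then, once.
Trained networks look in the newest picture that a camera, given by its name, has taken for a name from the list of things; names that differ only in an ending like _2 or _b are one class to them, and where a whole thing is asked for, a point or a joint stands for the part that bears it (a point fixed in the world has none). Each returns a list of dicts, best first, with "score" (0 to 1); they miss things now and then, are a little off and sometimes report something else, mostly with a low value. They report only what shows in the picture. A call takes as long as a camera call.
- imaging.boxes_of(name, camera): "xyz" ([x, y, z] in m, in world coordinates, good to about 4 mm: the middle of the surface that is visible of it).
- imaging.cut_out(name, camera): "mask" (480x640 bool, what is visible of it).
The state is a dict: "time_s": time; "joint_positions": joint angles; "qd": joint speeds; "tau": joint torques, N m; "tool_pos": TCP position; "eef_rot": TCP orientation; "wrist_force": force on the tool from outside, world axes, zero at the start; "ft_torque": the same for the moment, N m; "grip_width": finger opening in m; "finger_force": force on a finger pad.
Only numpy, scipy, OpenCV 4.12 (cv2) and the standard library are available. Lean on these libraries where they do the work, as an engineer would, in place of code of your own. Each camera call takes 0.05 s, during which the arm holds its last target. There are 200 camera calls.

### The job

Scrap the old lamp crossbar that lies on the green ledge: without lifting it, first press it sideways, gently but plainly felt (5 to 10 N for half a second), until it bears flat along the yellow guide, then push it endwise along the guide, through the gap at the ledge's end and off the edge, so that it drops down the chute into the metal tray. The guide's setting is not known exactly, so find it by feel and never lean hard on the bar (about 25 N is too much); leave the nut jar, the screwdriver and the lamp socket where they are.

Things in the scene. Friction and masses are not known exactly. Their poses are not given: they have to be found in the camera images.
- station: Fixed scrap station: green ledge, aluminium chute and tray. Origin on the table below the ledge's drop edge, which runs along station x at y = 0. Ledge top: flat, 110 mm up, y -190 to 0, x -80 to +70 mm. The bar is pushed off towards station +y; the guide stands on its +x side, so it is pressed towards +x. Yaw and place differ each time.
- rail: Grey steel bar 14 x 190 x 24 mm fixed on the ledge's +x side, centre of underside at station (62, -95, 110) mm, axes as the station. On two brass screws it carries the yellow guide: a rigid upright fence 18 mm high, parallel to station y, y -161 to +5 mm. Its face lies at station x = 30 mm minus a setting of 0 to 14 mm that is NOT measured and differs each time.
- ledge_edge (a point): Point on the drop edge, ledge top: station (10, 0, 110) mm. Here a yellow cheek (8 mm thick, 14 mm high, y -16 to +6 mm) stands 26 mm from the guide's face on its -x side and moves with it: the 22 mm wide bar passes this gap only if it lies along the face. Once its middle is past the edge the bar tips and slides down the chute.
- crossbar: Loose dark steel lamp crossbar 22 (x) x 90 (y) x 12 (z) mm with a brass nipple in its middle, 14 mm across, 10 mm tall; 0.13 to 0.25 kg; slides easily (friction about 0.3). Origin: centre of the underside; y is its long axis. Starts flat on the ledge, clear of the guide and the gap, turned up to 0.25 rad from the station; its +y end points to the drop edge.
- tray_floor (a point): Middle of the tray's floor: station (10, 172, 5) mm. Inside, the tray spans y 85 to 260, x -30 to +50 mm, walls 45 mm high. A bent ramp (50, 37, then 19 degrees; y 0 to 105 mm, top 20 mm below the ledge) leads into it; the chute's side walls end 10 mm below the ledge top.
- nut_jar: Bystander: upright jar with blue cap, 60 mm across, 75 mm tall; origin under its centre.
- screwdriver: Bystander: screwdriver lying on the table beyond the tray's end; origin on its underside near the middle.
- lamp_socket: Bystander: upright black lamp socket, 40 mm across, 52 mm tall; origin under its centre.

How it is judged:
On the way, in this order (a step that is already met when the one before it is completed fails the run):
1. crossbar pressed flat against the yellow guide (more than 3 N, within 0.06 rad of its line) for 0.2 s, before it enters the gap (contact force between crossbar and rail above 3 N and angle between the y axis of crossbar and the y axis of station, either way round below 0.06 rad and y of crossbar in the frame of station below -0.072 m and z of crossbar in the frame of station above 0.105 m), for 0.2 s.
2. crossbar slid, lying flat on the ledge and in line, into the gap between guide and cheek (y of crossbar in the frame of station above -0.05 m and x of crossbar in the frame of station above -0.004 m and z of crossbar in the frame of station above 0.105 m and angle between the y axis of crossbar and the y axis of station, either way round below 0.15 rad), for 0.05 s.
At the end, for the whole second after the job is handed in: The crossbar lies at rest (under 20 mm/s) in the tray: its origin 80 to 262 mm beyond the ledge's edge, between the side walls, less than 40 mm above the table (y of crossbar in the frame of station between 0.08 and 0.262 m and x of crossbar in the frame of station between -0.035 and 0.055 m and z of crossbar in the frame of station below 0.04 m and linear speed of crossbar below 0.02 m/s); the robot touches nothing.
It fails at once if the crossbar is pushed with more than 25 N (contact force between the fingers and crossbar above 25 N).
It fails at once if the crossbar is lifted (15 mm above the ledge) (z of crossbar in the frame of station above 0.125 m).
It fails at once if the nut jar is moved by more than 20 mm (distance of nut_jar from where it was at the start of the episode above 0.02 m).
It fails at once if the screwdriver is moved by more than 20 mm (distance of screwdriver from where it was at the start of the episode above 0.02 m).
It fails at once if the lamp socket is moved by more than 20 mm (distance of lamp_socket from where it was at the start of the episode above 0.02 m).
It also fails if it takes over 56 s, if anything falls off the work surface, if the arm or the gripper's body presses on something with over 40 N, if the wrist force passes 120 N, or if a joint passes its speed limit or range.

## Working session

There is one attempt and no reset: what is moved stays moved. The work goes in short steps, Python scripts to look and compute and a tool call to move; the robot and the scene stay as the last step left them, time stands still between calls to the robot, and variables do not carry over. Pictures are saved under pics/ and viewed, at most 10 in all, crops included, and the job is handed in when it is done.

Besides the shell and the picture viewer there is one more tool, called as name(argument=value, ...) on one line, values as JSON. apply_moves: Moves the arm, as the interface text tells. Its arguments: {"type":"object","properties":{"moves":{"type":"array","items":{"type":"number"}},"jaw":{"type":"number"},"force":{"type":"number"}},"required":["moves"]}

```bash
mkdir -p pics
python3 - <<'E'
from workcell import arm, imaging
import cv2,numpy as np
print(arm.sense())
for c in ["top","side"]:
    p,d=imaging.read_camera(c); cv2.imwrite(f"pics/{c}0.png",p); np.savez(f"{c}0.npz",p=p,d=d)
    k=imaging.calibration(c); print(c,k)
    for n in ["station","rail","crossbar","nut_jar","lamp_socket","screwdriver"]:
        print(n,[(np.round(r["xyz"],3),round(r["score"],2)) for r in imaging.boxes_of(n,c)][:2])
E
```

```text
{'time_s': 0.0, 'joint_positions': array([ 1.09946566e+00,  2.07414823e-01,  1.54291983e+00, -7.84056200e-06,
        1.39349450e+00, -1.50478807e-01]), 'qd': array([-0.00162779, -0.00024944, -0.00019255, -0.0015945 ,  0.00379066,
       -0.00043657]), 'tau': array([ 7.89904552e-04, -3.70899010e+01, -2.81411147e+01,  6.98764343e-02,
        3.64757236e-02, -2.05471756e-04]), 'tool_pos': array([0.18117876, 0.54533788, 0.40350944]), 'eef_rot': array([-3.38422226e-04,  1.59737894e-01,  9.87158830e-01, -1.06581861e-03]), 'wrist_force': array([ 0.09610497, -1.03710468,  0.26261299]), 'ft_torque': array([-0.01536845,  0.01962121,  0.01915492]), 'finger_force': 0.0, 'grip_width': 0.09383232293615405}
top {'mtx': array([[464.14690544,   0.        , 321.40315224],
       [  0.        , 464.14690544, 234.80869297],
       [  0.        ,   0.        ,   1.        ]]), 'R': array([[ 0.02800155, -0.99945701,  0.01736658],
       [-0.99846577, -0.0287956 , -0.04729609],
       [ 0.04777049, -0.01601557, -0.99872993]]), 't': array([-0.00439398,  0.56924603,  1.22712135])}
station [(array([0.538, 0.
[... 286 characters left out ...]
array([[440.351863  ,   0.        , 317.07645564],
       [  0.        , 440.351863  , 239.38497393],
       [  0.        ,   0.        ,   1.        ]]), 'R': array([[ 0.90323758, -0.42905338,  0.0086641 ],
       [-0.26023201, -0.56366749, -0.78393767],
       [ 0.34123478,  0.70582728, -0.62077908]]), 't': array([-0.52378299,  0.23435099,  0.99079015])}
station [(array([ 0.542, -0.058,  0.097]), 0.66)]
rail [(array([ 0.604, -0.053,  0.127]), 0.66)]
crossbar [(array([ 0.533, -0.062,  0.123]), 0.77)]
nut_jar [(array([ 0.418, -0.387,  0.065]), 0.74)]
lamp_socket [(array([ 0.622, -0.36 ,  0.036]), 0.7)]
screwdriver [(array([ 0.543, -0.054,  0.1  ]), 0.7), (array([0.449, 0.413, 0.018]), 0.57)]
```

View pics/top0.png

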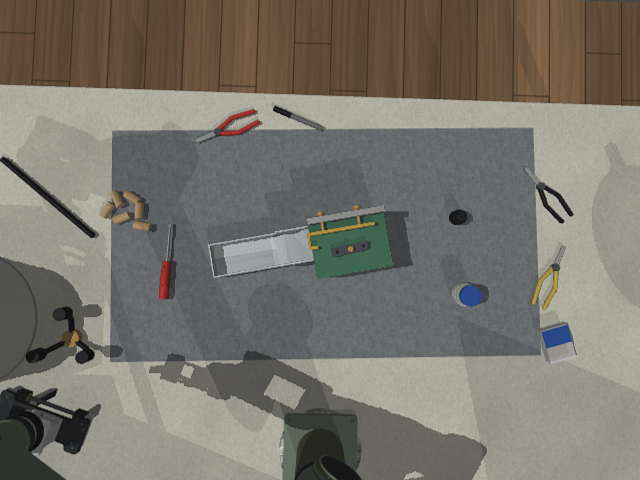

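View pics/side0.png

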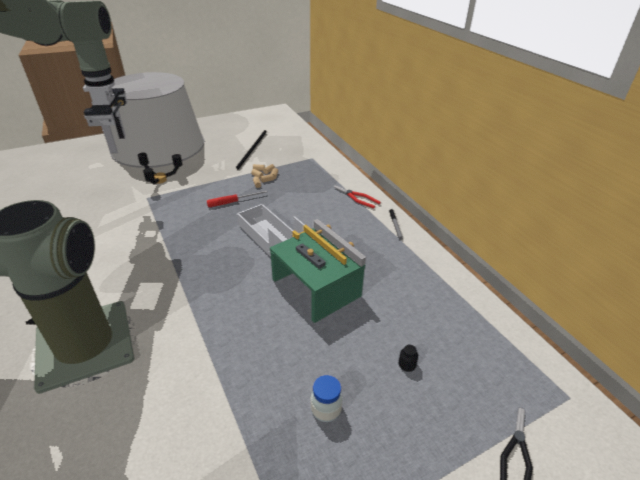

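The top view shows the ledge at about (350,248), the dark bar at (350,248), the yellow guide from (308,235) to (375,224), the rail above it, and the chute and tray to the left. The jar (470,294) and socket (459,217) are well clear. Next I'll get metric poses.

```bash
cat > h.py <<'E'
import numpy as np,cv2
from workcell import arm,imaging
def plane(uv,z,c="top"):
    k=imaging.calibration(c);R,t=k["R"],k["t"]
    uv=np.asarray(uv,float).reshape(-1,2)
    r=np.c_[uv,np.ones(len(uv))]@np.linalg.inv(k["mtx"]).T@R
    o=-R.T@t
    return (o+r*((z-o[2])/r[:,2])[:,None])[:,:2]
def rect(m,z,c="top"):
    v,u=np.nonzero(m);P=plane(np.c_[u,v],z,c).astype(np.float32)
    b=cv2.boxPoints(cv2.minAreaRect(P)); e=sorted([(np.linalg.norm(b[i+1]-b[i]),*(b[i+1]-b[i])) for i in(0,1)])
    q=np.linalg.svd(P-P.mean(0),full_matrices=False)[2][0]
    ang=lambda d:np.arctan(-d[0]/d[1])
    return b.mean(0).round(4),P.mean(0).round(4),np.round([x[0] for x in e],4),"yaw rect/pca",round(ang(e[1][1:]),3),round(ang(q),3)
E
python3 - <<'E'
from h import *
p=np.load("top0.npz");d=p["d"];p=p["p"]
hsv=cv2.cvtColor(p,cv2.COLOR_BGR2HSV)
imaging.read_camera("top")
for n,z in [("rail",.134),("crossbar",.122)]:
    m=imaging.cut_out(n,"top")[0]["mask"]; print(n,m.sum(),rect(m,z))
g=(hsv[...,0]>45)&(hsv[...,0]<90)&(hsv[...,1]>80)
g[:,:300]=0;g[:,400:]=0;g[:190]=0;g[290:]=0
print("green",g.sum(),rect(g,.11))
y=(hsv[...,0]>18)&(hsv[...,0]<32)&(hsv[...,1]>130);y[:,:300]=0;y[:,400:]=0;y[:200]=0;y[260:]=0
v,u=np.nonzero(y);P=plane(np.c_[u,v],.128);print("yellow",rect(y,.128))
cv2.imwrite("pics/crop.png",cv2.resize(p[190:290,200:420],None,fx=3.6,fy=3.6,interpolation=cv2.INTER_CUBIC))
# ledge depth check
K=imaging.calibration("top");v,u=np.nonzero(g)
X=np.c_[u,v,np.ones(len(u))]@np.linalg.inv(K["mtx"]).T*d[g][:,None];W=(X-K["t"])@K["R"];print(np.median(W,0))
E
```

```text
rail 1003 (array([ 0.6035, -0.0373], dtype=float32), array([ 0.6005, -0.0344], dtype=float32), array([0.0823, 0.2043], dtype=float32), 'yaw rect/pca', np.float32(0.431), np.float32(0.301))
crossbar 350 (array([ 0.5333, -0.0572], dtype=float32), array([ 0.5332, -0.0569], dtype=float32), array([0.0239, 0.091 ], dtype=float32), 'yaw rect/pca', np.float32(0.226), np.float32(0.237))
green 3348 (array([ 0.5416, -0.058 ], dtype=float32), array([ 0.5376, -0.0612], dtype=float32), array([0.1325, 0.1884], dtype=float32), 'yaw rect/pca', np.float32(0.2), np.float32(0.245))
yellow (array([ 0.5775, -0.033 ], dtype=float32), array([ 0.5739, -0.0217], dtype=float32), array([0.0985, 0.1651], dtype=float32), 'yaw rect/pca', np.float32(0.168), np.float32(0.296))
[ 0.53811622 -0.0612302   0.10971419]
```

View pics/crop.png

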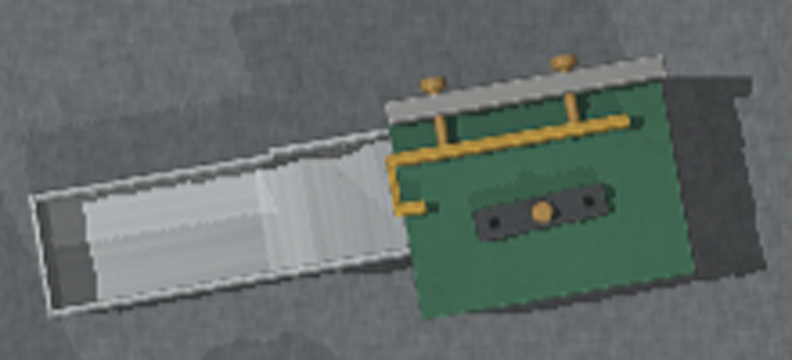

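The crop shows the guide face (388,160)–(630,120), the cheek at (410,208), and the bar from (478,225) to (608,195) with its nipple at (542,211). I'll fit the station from the rail and ledge corners.

Run:
```python
from h import *
from scipy.optimize import least_squares
f=lambda u,v:[200+(u+.5)/3.6-.5,190+(v+.5)/3.6-.5]
obs=[((386,104),(.069,0),.134),((662,57),(.069,-.19),.134),((388,122),(.055,0),.134),((665,77),(.055,-.19),.134),((424,318),(-.08,0),.11),((693,271),(-.08,-.19),.11)]
W=np.array([plane(f(*o[0]),o[2])[0] for o in obs]);S=np.array([o[1] for o in obs])
def T(p,s): c,n=np.cos(p[2]),np.sin(p[2]);return p[:2]+s@np.array([[c,n],[-n,c]])
r=least_squares(lambda p:(T(p,S)-W).ravel(),[.53,.05,.17]);print(r.x,(T(r.x,S)-W).round(4).tolist())
p=r.x;c,n=np.cos(p[2]),np.sin(p[2])
inv=lambda w:(np.asarray(w)-p[:2])@np.array([[c,-n],[n,c]])
for nm,uv,z in [("fenceface",(630,128),.128),("fenceface",(400,166),.128),("fence top",(400,157),.128),("cheek-top in",(410,203),.124),("cheekout",(410,215),.124),("nipple",(542,211),.132),("bar l",(478,225),.122),("bar r",(608,197),.122)]:
    print(nm,inv(plane(f(*uv),z)[0]).round(4))
print("bar mask",inv([.5333,-.0572]), "bar yaw rel",.232-p[2])
np.save("station.npy",p)
s=arm.sense();from scipy.spatial.transform import Rotation as R
q=s["eef_rot"];print(R.from_quat([q[1],q[2],q[3],q[0]]).as_matrix().round(3))
```

```text
[0.53519194 0.03745457 0.19768631] [[0.0011, 0.0011], [0.0012, -0.0003], [-0.0005, 0.0], [0.001, -0.0008], [-0.0015, 0.0016], [-0.0013, -0.0016]]
fenceface [ 0.0245 -0.1606]
fenceface [ 0.0253 -0.0031]
fence top [ 0.0313 -0.0041]
cheek-top in [-0.0003 -0.0056]
cheekout [-0.0083 -0.0042]
nipple [-0.0207 -0.092 ]
bar l [-0.0227 -0.0484]
bar r [-0.0188 -0.1386]
bar mask [-0.02044536 -0.09243946] bar yaw rel 0.0343136905589545
[[-0.949  0.315  0.   ]
 [ 0.315  0.949  0.   ]
 [-0.     0.    -1.   ]]
```

apply_moves(moves=[0,0,0,-0.173,0,0,0,-0.173,0,0,0,-0.172,-1.37,-4.7,0,0,-1.37,-4.7,0,0,-1.37,-4.7,0,0,-1.37,-4.7,0,0,-1.37,-4.7,0,0], jaw=0.48)

```text
time_s: 1.85
tool_pos: [0.295, 0.3273, 0.4049]
eef_rot: [0.0, -0.099, 0.995, 0.0]
wrist_force: [0.4, -0.5, -0.7]
grip_width: 0.0448
finger_force: 0.0
```

apply_moves(moves=[-1.37,-4.7,0,0,-1.37,-4.7,0,0,-1.37,-4.7,0,0,-1.37,-4.7,0,0,-1.37,-4.7,0,0,-1.37,-4.7,0,0,-1.37,-4.7,0,0,-1.37,-4.7,0,0])

```text
time_s: 2.85
tool_pos: [0.4762, -0.0202, 0.4049]
eef_rot: [0.0, -0.098, 0.995, -0.0]
wrist_force: [0.6, 0.7, -0.7]
grip_width: 0.0451
finger_force: 0.0
```

```bash
cat >> h.py <<'E'
from scipy.spatial.transform import Rotation as Ro
def st():
    p=np.load("station.npy");c,n=np.cos(p[2]),np.sin(p[2]);M=np.array([[c,-n],[n,c]])
    s=arm.sense();q=s["eef_rot"];m=Ro.from_quat([q[1],q[2],q[3],q[0]]).as_matrix()
    print("t",s["time_s"],"tool sx,sy",((s["tool_pos"][:2]-p[:2])@M*1e3).round(1),"tip z",(s["tool_pos"][2]*1e3-199).round(1),"yaw err",round(np.arctan2(m[1,1],m[0,1])-np.pi/2-p[2],4),"tilt",m[:2,2].round(4),"F st",(s["wrist_force"][:2]@M).round(2),s["wrist_force"][2].round(2),"w",s["grip_width"].round(4))
E
python3 -c "from h import *;st()"
```

```text
Traceback (most recent call last):
  File "h.py", line 19, in st
    print("t",s["time_s"],"tool sx,sy",((s["tool_pos"][:2]-p[:2])@M*1e3).round(1),"tip z",(s["tool_pos"][2]*1e3-199).round(1),"yaw err",round(np.arctan2(m[1,1],m[0,1])-np.pi/2-p[2],4),"tilt",m[:2,2].round(4),"F st",(s["wrist_force"][:2]@M).round(2),s["wrist_force"][2].round(2),"w",s["grip_width"].round(4))
                                                                                                                                                                                                                                                                                          ^^^^^^^^^^^^^^^^^^^^^
AttributeError: 'float' object has no attribute 'round'
```

```bash
sed -i 's/s\["grip_width"\].round(4)/round(s["grip_width"],4)/' h.py
```

apply_moves(moves=[-1.42,-4.7,0,0,0,0,3.0,0,0,0,3.0,0,0,0,0,0])

```text
time_s: 3.35
tool_pos: [0.4977, -0.0618, 0.3422]
eef_rot: [-0.003, -0.098, 0.995, 0.001]
wrist_force: [-0.0, 0.5, -0.3]
grip_width: 0.0452
finger_force: 0.0
```

Run:
```python
from h import *
st()
p,d=imaging.read_camera("side");cv2.imwrite("pics/side1.png",cv2.resize(p[180:330,230:400],None,fx=4,fy=4,interpolation=cv2.INTER_CUBIC))
```

```text
t 3.35 tool sx,sy [-56.3 -89.9] tip z 143.2 yaw err -0.0009 tilt [-0.0059  0.0018] F st [0.05 0.45] -0.3 w 0.0452
```

View pics/side1.png

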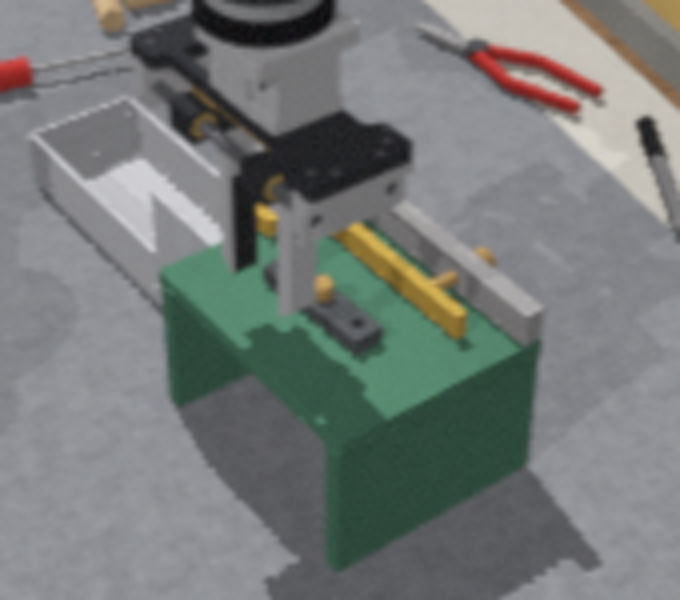

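The fingers (245–295, 270–310) straddle the nipple position on the bar's −x side, above the ledge, which matches the measurements. Lowering now.

apply_moves(moves=[0,0,1.3,0,0,0,1.0,0,0,0,0.4,0,0,0,0,0])

```text
time_s: 3.9
tool_pos: [0.4987, -0.0618, 0.3174]
eef_rot: [-0.0, -0.099, 0.995, 0.0]
wrist_force: [-0.6, 0.1, 0.2]
grip_width: 0.0448
finger_force: 0.0
```

```bash
python3 -c "from h import *;st()"
```

```text
t 3.9 tool sx,sy [-55.3 -90.2] tip z 118.4 yaw err -0.0003 tilt [-0.0006  0.0002] F st [-0.53  0.22] 0.2 w 0.0448
```

apply_moves(moves=[0,0,0.35,0,-0.5,0,0,0,-0.5,0,0,0,-0.2,0,0,0,-0.2,0,0,0,-0.2,0,0,0,-0.2,0,0,0,-0.2,0,0,0])

```text
time_s: 4.9
tool_pos: [0.5185, -0.058, 0.3141]
eef_rot: [-0.0, -0.098, 0.995, 0.0]
wrist_force: [-1.3, 0.4, 0.2]
grip_width: 0.0453
finger_force: 0.3
```

```bash
python3 -c "from h import *;st()"
```

```text
t 4.9 tool sx,sy [-35.1 -90.3] tip z 115.1 yaw err -0.0005 tilt [-0.0002  0.    ] F st [-1.19  0.68] 0.22 w 0.0453
```

apply_moves(moves=[-0.25,0,0,0,-0.25,0,0,0,-0.25,0,0,0,-0.25,0,0,0,-0.25,0,0,0,-0.25,0,0,0])

```text
time_s: 5.65
tool_pos: [0.5333, -0.055, 0.3141]
eef_rot: [-0.0, -0.098, 0.995, 0.0]
wrist_force: [-1.2, -0.3, -0.2]
grip_width: 0.045
finger_force: 0.3
```

```bash
python3 -c "from h import *;st()"
```

```text
t 5.65 tool sx,sy [-20.  -90.3] tip z 115.1 yaw err -0.0005 tilt [-0.0001  0.    ] F st [-1.27 -0.08] -0.17 w 0.045
```

apply_moves(moves=[-0.2,0,0,0,-0.2,0,0,0,-0.2,0,0,0,-0.2,0,0,0,-0.1,0,0,0])

```text
time_s: 6.28
tool_pos: [0.5421, -0.0533, 0.3142]
eef_rot: [0.0, -0.098, 0.995, -0.0]
wrist_force: [-0.6, 0.8, -0.2]
grip_width: 0.0452
finger_force: 0.3
```

apply_moves(moves=[-0.1,0,0,0,-0.1,0,0,0])

```text
time_s: 6.52
tool_pos: [0.544, -0.0529, 0.3142]
eef_rot: [-0.0, -0.098, 0.995, -0.0]
wrist_force: [-0.8, 0.1, 0.0]
grip_width: 0.0449
finger_force: 0.3
```

Run:
```python
from h import *
st()
p,d=imaging.read_camera("side");cv2.imwrite("pics/side2.png",cv2.resize(p[180:330,230:400],None,fx=4,fy=4,interpolation=cv2.INTER_CUBIC))
```

```text
t 6.525 tool sx,sy [ -9.1 -90.3] tip z 115.2 yaw err -0.0005 tilt [-0.0001 -0.    ] F st [-0.78  0.23] 0.02 w 0.0449
```

View pics/side2.png

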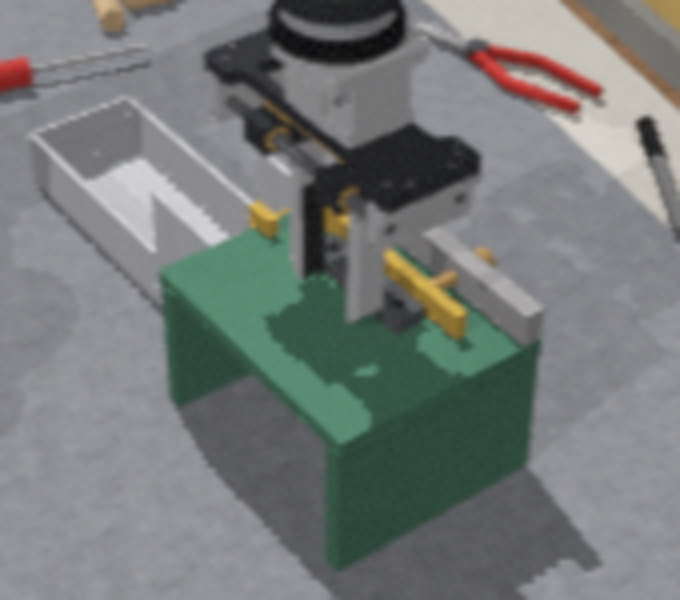

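The bar, with its end at (405,310), lies just short of the guide and in line with it. I'll continue in 1 mm steps.

apply_moves(moves=[-0.1,0,0,0,-0.1,0,0,0])

```text
time_s: 6.82
tool_pos: [0.5459, -0.0525, 0.3142]
eef_rot: [-0.0, -0.098, 0.995, 0.0]
wrist_force: [-1.0, -0.3, 0.0]
grip_width: 0.045
finger_force: 0.3
```

apply_moves(moves=[-0.1,0,0,0])

```text
time_s: 6.95
tool_pos: [0.5469, -0.0523, 0.3142]
eef_rot: [-0.0, -0.098, 0.995, -0.0]
wrist_force: [-0.6, 0.1, 0.5]
grip_width: 0.0451
finger_force: 0.3
```

apply_moves(moves=[-0.05,0,0,0])

```text
time_s: 7.08
tool_pos: [0.5474, -0.0522, 0.3142]
eef_rot: [0.0, -0.098, 0.995, -0.0]
wrist_force: [0.0, 0.4, 0.7]
grip_width: 0.0449
finger_force: 0.4
```

apply_moves(moves=[-0.05,0,0,0])

```text
time_s: 7.2
tool_pos: [0.5479, -0.0521, 0.3142]
eef_rot: [-0.0, -0.098, 0.995, -0.0]
wrist_force: [-1.2, -0.1, 0.3]
grip_width: 0.0451
finger_force: 0.7
```

apply_moves(moves=[-0.05,0,0,0])

```text
time_s: 7.32
tool_pos: [0.5481, -0.0521, 0.3141]
eef_rot: [-0.001, -0.099, 0.995, -0.0]
wrist_force: [-3.1, -1.2, 1.3]
grip_width: 0.0452
finger_force: 1.3
```

apply_moves(moves=[-0.05,0,0,0])

```text
time_s: 7.45
tool_pos: [0.5484, -0.052, 0.314]
eef_rot: [-0.001, -0.099, 0.995, -0.0]
wrist_force: [-4.3, -1.0, 2.4]
grip_width: 0.0447
finger_force: 2.1
```

Contact with the guide, felt at about 3 N per 0.5 mm. I'll press a little more and hold.

apply_moves(moves=[-0.05,0,0,0,0,0,0,0])

```text
time_s: 7.7
tool_pos: [0.5486, -0.052, 0.3139]
eef_rot: [-0.002, -0.099, 0.995, -0.0]
wrist_force: [-4.7, -0.6, 2.2]
grip_width: 0.0451
finger_force: 2.7
```

apply_moves(moves=[-0.03,0,0,0,0,0,0,0,0,0,0,0,0,0,0,0,0,0,0,0])

```text
time_s: 8.32
tool_pos: [0.5488, -0.052, 0.3139]
eef_rot: [-0.002, -0.099, 0.995, -0.0]
wrist_force: [-4.8, -1.9, 4.0]
grip_width: 0.0452
finger_force: 3.1
```

```bash
python3 -c "from h import *;st()"
```

```text
t 8.325 tool sx,sy [ -4.3 -90.3] tip z 114.9 yaw err -0.0002 tilt [-0.0037 -0.0005] F st [-5.03 -0.88] 4.03 w 0.0452
```

apply_moves(moves=[-0.05,0,0,0,-0.03,0,0,0,0,0,0,0,0,0,0,0,0,0,0,0,0,0,0,0,0,0,0,0])

```text
time_s: 9.2
tool_pos: [0.5491, -0.0519, 0.3137]
eef_rot: [-0.003, -0.099, 0.995, -0.0]
wrist_force: [-7.8, -2.9, 4.3]
grip_width: 0.0449
finger_force: 3.9
```

```bash
python3 -c "from h import *;st()"
```

```text
t 9.2 tool sx,sy [ -3.9 -90.3] tip z 114.7 yaw err -0.0001 tilt [-0.0055 -0.0006] F st [-8.26 -1.27] 4.27 w 0.0449
```

apply_moves(moves=[0.1,0,0,0,0.5,0,0,0,1.5,0,0,0,2.0,0,0,0,0,-2,0,0,0,-2.5,0,0,0,-2.0,0,0,0,-0.5,0,0])

```text
time_s: 10.2
tool_pos: [0.5244, -0.13, 0.3143]
eef_rot: [0.0, -0.097, 0.995, -0.0]
wrist_force: [0.0, 0.0, -0.5]
grip_width: 0.0449
finger_force: 0.0
```

apply_moves(moves=[0,0,0,0,0,0,0,0,0,0,0,0], jaw=0)

```text
time_s: 10.58
tool_pos: [0.5238, -0.1276, 0.3141]
eef_rot: [-0.0, -0.099, 0.995, 0.0]
wrist_force: [-0.1, 0.3, 0.1]
grip_width: 0.0182
finger_force: 0.0
```

Run:
```python
from h import *
st()
p,d=imaging.read_camera("side");cv2.imwrite("pics/side3.png",cv2.resize(p[180:330,230:400],None,fx=4,fy=4,interpolation=cv2.INTER_CUBIC))
```

```text
t 10.575 tool sx,sy [ -43.6 -159.6] tip z 115.1 yaw err 0.0004 tilt [-0.0002  0.0003] F st [-0.07  0.33] 0.11 w 0.0182
```

View pics/side3.png

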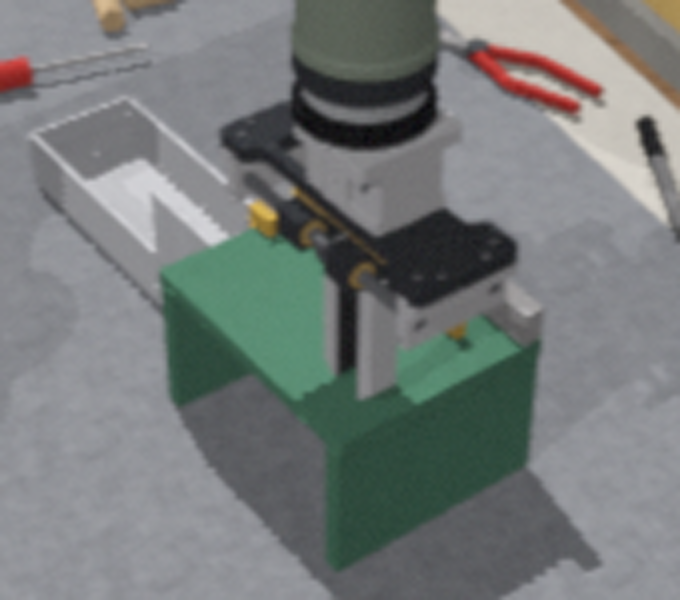

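The fingers are still closing behind the bar's end, and the gripper hides the bar. I'll back off another 4 mm and go behind the end.

apply_moves(moves=[0,-0.4,0,0,0,0,0,0,0,0,0,0,-1.5,0,0,0,-1.5,0,0,0,-1.5,0,0,0,-0.7,0,0,0,-0.55,0,0,0], jaw=0)

```text
time_s: 11.62
tool_pos: [0.5816, -0.1207, 0.3139]
eef_rot: [-0.0, -0.099, 0.995, 0.0]
wrist_force: [-0.3, -0.2, -0.6]
grip_width: 0.0005
finger_force: 0.0
```

apply_moves(moves=[0,0.2,0,0,0,0.2,0,0,0,0.2,0,0,0,0.2,0,0])

```text
time_s: 12.12
tool_pos: [0.5793, -0.113, 0.3142]
eef_rot: [0.0, -0.098, 0.995, -0.0]
wrist_force: [-0.0, -0.2, 1.1]
grip_width: 0.0005
finger_force: 0.0
```

Run:
```python
from h import *
st()
p,d=imaging.read_camera("side");cv2.imwrite("pics/side4.png",cv2.resize(p[180:330,230:400],None,fx=4,fy=4,interpolation=cv2.INTER_CUBIC))
```

```text
t 12.125 tool sx,sy [  13.7 -156.1] tip z 115.2 yaw err -0.0006 tilt [ 0. -0.] F st [-0.06 -0.19] 1.11 w 0.0005
```

View pics/side4.png

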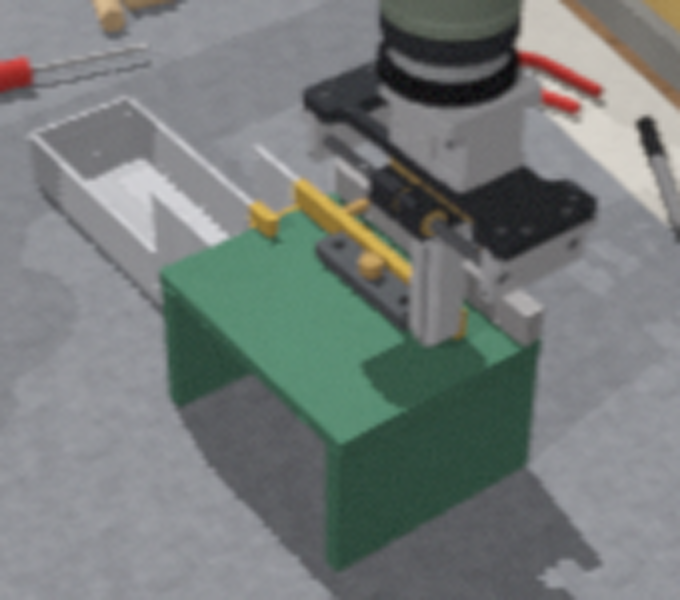

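The bar lies along the guide, with its nipple at (371,265), and the finger (435,320) stands just behind its end. Pushing endwise.

apply_moves(moves=[0,0.2,0,0,0,0.2,0,0,0,0.2,0,0,0,0.2,0,0,0,0.2,0,0,0,0.2,0,0,0,0.25,0,0,0,0.25,0,0])

```text
time_s: 13.18
tool_pos: [0.5762, -0.0963, 0.3142]
eef_rot: [0.0, -0.098, 0.995, -0.0]
wrist_force: [-0.3, -1.5, 1.0]
grip_width: 0.0003
finger_force: 0.5
```

apply_moves(moves=[0,0.25,0,0,0,0.25,0,0,0,0.25,0,0,0,0.25,0,0,0,0.25,0,0,0,0.25,0,0])

```text
time_s: 13.92
tool_pos: [0.5732, -0.0816, 0.3142]
eef_rot: [-0.0, -0.098, 0.995, -0.0]
wrist_force: [0.8, -1.5, 0.8]
grip_width: 0.0001
finger_force: 0.7
```

Run:
```python
from h import *
st()
p,d=imaging.read_camera("side");cv2.imwrite("pics/side5.png",cv2.resize(p[180:330,230:400],None,fx=4,fy=4,interpolation=cv2.INTER_CUBIC))
```

```text
t 13.925 tool sx,sy [  13.9 -124.2] tip z 115.2 yaw err -0.0005 tilt [-0.     -0.0001] F st [ 0.44 -1.66] 0.77 w 0.0001
```

View pics/side5.png

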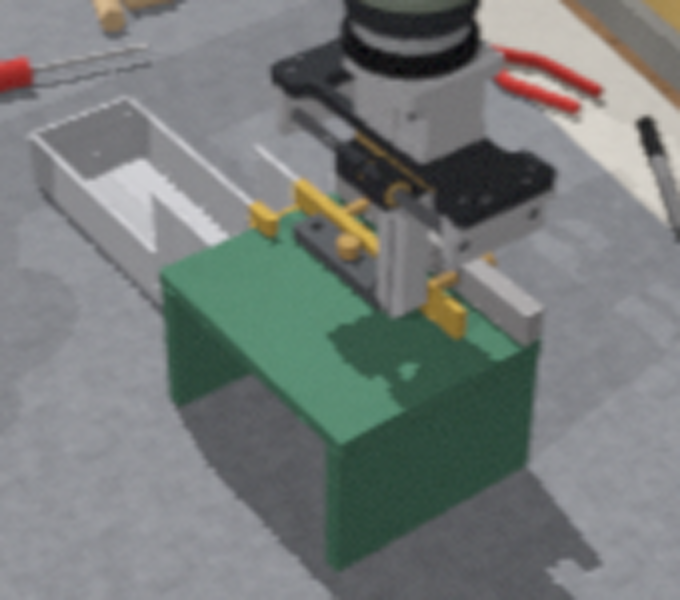

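The bar is still along the guide, with its front end (300,225) entering inside the cheek (265,220). Continuing.

apply_moves(moves=[0,0.15,0,0,0,0.15,0,0,0,0.15,0,0,0,0.15,0,0])

```text
time_s: 14.48
tool_pos: [0.572, -0.0758, 0.3142]
eef_rot: [0.0, -0.098, 0.995, -0.0]
wrist_force: [-0.7, -2.1, 1.9]
grip_width: 0.0005
finger_force: 0.8
```

apply_moves(moves=[0,0.15,0,0,0,0.15,0,0,0,0.15,0,0,0,0.15,0,0])

```text
time_s: 14.98
tool_pos: [0.5709, -0.0699, 0.3142]
eef_rot: [-0.0, -0.098, 0.995, -0.0]
wrist_force: [-0.5, -1.2, 1.3]
grip_width: 0.0005
finger_force: 0.8
```

apply_moves(moves=[0,0.2,0,0,0,0.2,0,0,0,0.2,0,0,0,0.2,0,0])

```text
time_s: 15.48
tool_pos: [0.5693, -0.062, 0.3141]
eef_rot: [-0.0, -0.098, 0.995, 0.0]
wrist_force: [-0.5, -0.9, 0.8]
grip_width: 0.0004
finger_force: 0.9
```

apply_moves(moves=[0,0.2,0,0,0,0.2,0,0,0,0.2,0,0,0,0.2,0,0])

```text
time_s: 15.98
tool_pos: [0.5677, -0.0541, 0.3141]
eef_rot: [-0.0, -0.098, 0.995, -0.0]
wrist_force: [0.7, -1.8, 1.0]
grip_width: 0.0006
finger_force: 0.9
```

apply_moves(moves=[0,0.25,0,0,0,0.25,0,0,0,0.25,0,0,0,0.25,0,0,0,0.25,0,0,0,0.25,0,0,0,0.25,0,0,0,0.25,0,0])

```text
time_s: 16.98
tool_pos: [0.5638, -0.0345, 0.3142]
eef_rot: [-0.0, -0.098, 0.995, -0.0]
wrist_force: [-1.3, -1.4, 1.6]
grip_width: 0.0004
finger_force: 1.1
```

apply_moves(moves=[0,0.25,0,0,0,0.25,0,0,0,0.25,0,0,0,0.25,0,0,0,0.25,0,0,0,0.25,0,0,0,0.25,0,0,0,0.25,0,0])

```text
time_s: 17.98
tool_pos: [0.5599, -0.0149, 0.3141]
eef_rot: [-0.0, -0.098, 0.995, -0.0]
wrist_force: [-1.1, -2.2, 1.0]
grip_width: 0.0004
finger_force: 1.1
```

Run:
```python
from h import *
st()
p,d=imaging.read_camera("side");cv2.imwrite("pics/side6.png",cv2.resize(p[180:330,230:400],None,fx=4,fy=4,interpolation=cv2.INTER_CUBIC))
```

```text
t 17.975 tool sx,sy [ 13.9 -56.1] tip z 115.1 yaw err -0.0004 tilt [-0.0001 -0.    ] F st [-1.46 -1.9 ] 1.05 w 0.0004
```

View pics/side6.png

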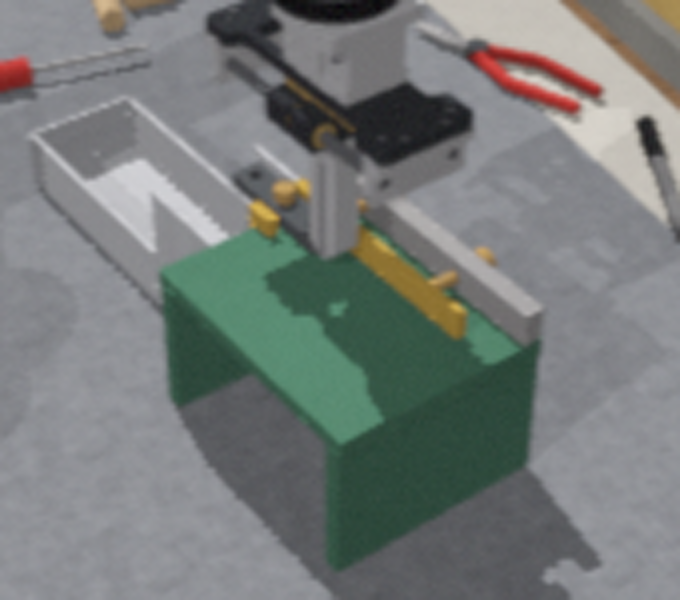

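The bar's nipple (285,192) is at the edge and the bar is about to tip.

apply_moves(moves=[0,0.2,0,0,0,0.2,0,0,0,0.2,0,0,0,0.2,0,0,0,0.2,0,0,0,0.2,0,0,0,0,0,0,0,0,0,0])

```text
time_s: 19.02
tool_pos: [0.5576, -0.0031, 0.3141]
eef_rot: [0.0, -0.098, 0.995, 0.0]
wrist_force: [0.7, 1.2, 1.5]
grip_width: 0.0004
finger_force: 0.5
```

Run:
```python
from h import *
st()
p,d=imaging.read_camera("top");p2,_=imaging.read_camera("side")
cv2.imwrite("pics/c7.png",np.vstack([cv2.resize(p[190:290,200:420],(660,300)),cv2.resize(p2[190:265,230:395],(660,300))]))
```

```text
t 19.025 tool sx,sy [ 14.  -44.1] tip z 115.1 yaw err -0.0005 tilt [0.0002 0.0004] F st [0.9  1.03] 1.51 w 0.0004
```

View pics/c7.png

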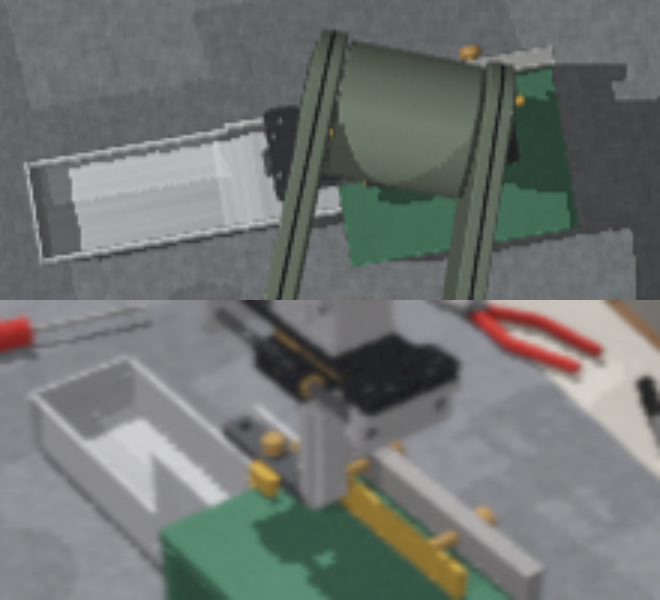

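The nipple (270,442) is only just past the edge and the bar is still held up, so I'll keep pushing gently. I've now viewed 10 pictures and will rely on numbers from here.

apply_moves(moves=[0,0.2,0,0,0,0.2,0,0,0,0.2,0,0,0,0.2,0,0,0,0.2,0,0])

```text
time_s: 19.75
tool_pos: [0.5557, 0.0066, 0.3144]
eef_rot: [0.0, -0.098, 0.995, -0.0]
wrist_force: [-0.2, -1.6, 3.4]
grip_width: 0.0004
finger_force: 1.6
```

```bash
cat >> h.py <<'E'
def bar(c="side"):
    p=np.load("station.npy");k,n=np.cos(p[2]),np.sin(p[2]);M=np.array([[k,-n],[n,k]])
    imaging.read_camera(c)
    for r in imaging.boxes_of("crossbar",c): print(c,"bar st",((np.array(r["xyz"][:2])-p[:2])@M*1e3).round(),"z",round(r["xyz"][2]*1e3),round(r["score"],2))
E
python3 -c "from h import *;st();bar()"
```

```text
t 19.75 tool sx,sy [ 14.  -34.3] tip z 115.4 yaw err -0.0004 tilt [ 0.0005 -0.0003] F st [-0.46 -1.55] 3.41 w 0.0004
side bar st [   4. -408.] z 37 0.73
side bar st [16. 20.] z 119 0.65
```

The bar's centre is about 20 mm past the edge and its rear end is probably rubbing up the finger. I'll back off a little to let it tip.

apply_moves(moves=[0,-0.3,0,0,0,-0.7,0,0,0,0,0,0,0,0,0,0])

```text
time_s: 20.35
tool_pos: [0.5575, -0.0034, 0.3138]
eef_rot: [-0.0, -0.098, 0.995, 0.0]
wrist_force: [0.7, 0.1, 0.3]
grip_width: 0.0005
finger_force: 0.0
```

```bash
python3 -c "from h import *;st();bar()"
```

```text
t 20.35 tool sx,sy [ 13.8 -44.4] tip z 114.8 yaw err -0.0009 tilt [-0.0006  0.0003] F st [ 0.73 -0.08] 0.28 w 0.0005
```

apply_moves(moves=[0,-1,-2,0,0,0,-4,0,0,0,-4,0,0,-4,0,0,0,-5,0,0,0,-5,0,0,0,0,0,0,0,0,0,0])

```text
time_s: 21.45
tool_pos: [0.5868, -0.15, 0.4138]
eef_rot: [-0.0, -0.098, 0.995, 0.001]
wrist_force: [-0.1, -0.2, 0.4]
grip_width: 0.0003
finger_force: 0.0
```

```bash
python3 -c "from h import *;st();bar();bar('top')
for n in ['nut_jar','screwdriver','lamp_socket']: print(n,[(np.round(r['xyz'],3),round(r['score'],2)) for r in imaging.boxes_of(n,'top')][:2])"
```

```text
t 21.45 tool sx,sy [  13.8 -194. ] tip z 214.8 yaw err -0.0008 tilt [-0.0007  0.001 ] F st [-0.11 -0.17] 0.44 w 0.0003
top bar st [ 16. 153.] z 18 0.85
top bar st [-186. -365.] z 76 0.37
nut_jar [(array([ 0.426, -0.36 ,  0.076]), 0.73)]
screwdriver [(array([0.449, 0.416, 0.023]), 0.91)]
lamp_socket []
```

```bash
python3 -c "from h import *;bar('top')
from workcell import ticket
print(ticket.job_done())"
```

```text
top bar st [ 17. 156.] z 18 0.53
the job is handed in; nothing more can be done
None
```

The crossbar was pressed against the guide at about 8 N, pushed through the gap, and dropped into the tray, where the camera last saw it lying flat about 155 mm past the edge; the job is handed in, but no verdict came back. The jar and screwdriver had not moved; the final camera check did not detect the lamp socket, though the arm never went near it.

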